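Sweep the spilled walnuts off the pantry shelf into the container

ROBOT

A 6-joint arm with a two-finger parallel gripper is mounted at the origin on the work surface. World frame = base frame: x ahead of the robot, y to its left, z up, the work surface at z = 0. Lengths are in mm, angles in rad, forces in N, time in s.
With the tool pointing down it reaches from about 350 to 850 mm from the base axis. Payload 8.1 kg.
Tool frame: the origin (TCP) lies at the very end of the fingers, on their centre line; the grasp point (between the pads) lies 19 mm behind it; z points along the fingers, y is the direction in which the jaws open and shut (so a half turn about z gives the same grasp; the last joint's range is limited). The gripper opens to 93 mm and grips with 3 to 60 N. Pads are 15 mm wide; open, the fingers measure 128 mm over their backs; the gripper's body (75 mm by 188 mm) begins 65 mm behind the grasp point.
Start: joints at [-0.085, 0.13, 1.488, -0, 1.523, -0.085], TCP at [600.004, 0.022, 218.635] pointing down, gripper open.
Joint ranges: [-2.96, 2.96], [-0.89, 2.26], [0.02, 2.5], [-1.34, 4.48], [0, 2.73], [-2.66, 2.66]. Speed limits (rad/s): [2.39, 2.39, 2.79, 3.14, 3.14, 3.14].

INTERFACE

Orientations are given as a unit quaternion [w, x, y, z].
In Python, from cell import monitor, snapshot, close_job, trace, spot_point gives the robot as it stands.
- The arm moves only by the tool arm_command, never from a script. Its argument "plan" is a list of rows, each an object of numbers: "tx", "ty", "tz": the shift along the tool's x, y, z in m; "ax", "ay", "az": the turn, a rotation vector about the tool's x, y, z in degrees; "grip": the finger opening in m, from 0 to 0.093. In form: [{"tx": .., "ty": .., "tz": .., "ax": .., "ay": .., "az": .., "grip": ..}, ...]. A call has 1 to 8 rows; each row is the pose to reach, as a shift and turn from the pose commanded when the call began, along the tool's axes at that moment; what a row does not reach only later rows make up. A row lasts 1/10 s, in which the tool goes at most 50 mm and 8.59 degrees, less where a joint would pass 70% of its speed; a pose out of reach is approached as far as the arm can. A call with a gripper value outside its range is refused whole. The fingers move at their own pace and stop on an object; the grip force is fixed at half the most. Time passes only in rows, so rows that repeat a pose let the fingers close. It gives the time, the measured TCP pose, the force and the opening at its end, in the units of the state.
- monitor.sense(): the state, without advancing time (a new reading comes with each control period).
- snapshot(name): name is "scene" or "side" or "wrist"; returns a dict with "img" (480x640x3 uint8, red, green, blue), "vertical_fov" (degrees; the focal length in pixels is half the picture's height over the tangent of half this angle, whatever the lens; pixels are square), "cx", "cy" (the principal point, pixels), "eye" and "orientation" of the camera in the world. Camera axes: x right, y down, z forward; pixel columns grow to the right and rows downward; lengths in mm; the calibration is good to about 2 mm. A picture is of the moment at which its call begins. There is no depth.
- close_job(): hands the job in, once; it reports no verdict.
Trained networks look in a picture, given as the dict that the camera call returned (one of the last four; its "shot" number tells which), for a name from the list of things; names that differ only in an ending like _2 or _b are one class to them, and where a whole thing is asked for, a point or a joint stands for the part that bears it (a point fixed in the world has none). Each returns a list of dicts, best first, with "conf" (0 to 1); they miss things now and then, are a little off and sometimes report something else, mostly with a low value. They report only what shows in the picture. A call takes as long as a camera call. They do not tell look-alikes from the thing itself.
- trace(label, picture): "mask" (480x640 bool, what is visible of it).
- spot_point(label, picture): "xyz" ([x, y, z] in mm, in world coordinates, good to about 4 mm: a listed point, or the origin of a listed thing).
The state is a dict: "time_s": time; "qpos": joint angles; "joint_vel": joint speeds; "tau": joint torques, N m; "tcp_pos": TCP position; "tool_rot": TCP orientation; "force": force on the tool from outside, world axes, zero at the start; "moment": the same for the moment, N m; "width": opening from 0.0 (shut) to 1.0 (fully open).
Only numpy, scipy, OpenCV 4.12 (cv2) and the standard library are available. Lean on these libraries where they do the work, as an engineer would, in place of code of your own. Each camera call takes 0.05 s, during which the arm holds its last target.

TASK

Three walnuts have spilled on the pantry shelf. With the closed fingers sweep them towards you, over the shelf's front edge, so that all three drop into the open yellow container standing below it. Do not pick up, pinch or press down on the nuts, and leave the salt shaker, the canister, the stack of lidded containers, the clamp and the open container where they are.

Things in the scene. Friction and masses are not known exactly. Their poses are not given: they have to be found in the camera images.
- cupboard: low white laminate pantry cupboard, fixed on the counter, open on top, 600 mm wide, 312 mm deep. Origin: on the counter, straight below the middle of the shelf's front edge; x points inwards (away from the robot), square to that edge, y along it to the robot's left, z up. Side panels (inner faces at y = -282 and +282 mm) and back rise 55 mm above the shelf; nothing is over it.
- shelf_edge (a point): middle of the top of the shelf's front edge, axes as the cupboard's. The shelf is a level board 18 mm thick, its top 105 mm above the counter, reaching 300 mm back (+x) from this edge. The edge is flush: nothing stands up along it except the clamp.
- container: big open yellow plastic container, loose, 0.3 kg, on the counter against the cupboard's front. 300 mm (its y, along the shelf edge) x 140 mm (x) x 90 mm high, walls 4 mm, outer rim 4 mm wide. Rim top 15 mm below the shelf top, rim 2 to 4 mm in front of the shelf edge. Its middle is within 15 mm of the shelf's middle; axes as the cupboard's. Origin: centre of its underside.
- walnut1: one of three like walnuts in the shell, brown, furrowed, egg-shaped, 37 mm long (its x) and 32 mm across, about 13 g, lying on its side on the shelf. Origin: the nut's centre, 16 mm above the shelf top. Rolls easily when pushed, soon stops on its own. Starts 45 to 115 mm behind the shelf's front edge, 50 mm or more (centres) from the other nuts and the salt shaker.
- walnut2: one of three like walnuts in the shell, brown, furrowed, egg-shaped, 37 mm long (its x) and 32 mm across, about 13 g, lying on its side on the shelf. Origin: the nut's centre, 16 mm above the shelf top. Rolls easily when pushed, soon stops on its own. Starts 45 to 115 mm behind the shelf's front edge, 50 mm or more (centres) from the other nuts and the salt shaker.
- walnut3: one of three like walnuts in the shell, brown, furrowed, egg-shaped, 37 mm long (its x) and 32 mm across, about 13 g, lying on its side on the shelf. Origin: the nut's centre, 16 mm above the shelf top. Rolls easily when pushed, soon stops on its own. Starts 45 to 115 mm behind the shelf's front edge, 50 mm or more (centres) from the other nuts and the salt shaker.
- salt_shaker: closed glass salt shaker with a steel cap, upright, 39 mm across, 63 mm high, about 120 g, in one row with the walnuts (any place in the row). Origin: centre of its underside. To be left alone.
- canister: white ceramic canister with a bamboo lid and knob, 92 mm across, 123 mm high, 0.85 kg, at the back of the shelf near one end (left or right). Origin: centre of its underside. To be left alone.
- lidded_stack: stack of two yellow plastic containers with snap lids, all one piece, 108 x 90 mm, 112 mm high, 0.75 kg, at the back of the shelf near the other end. Origin: centre of its underside. To be left alone.
- clamp: grey plastic spring clamp fixed on the shelf's front edge, left of the open container: up to 30 mm wide, jaws reaching 30 mm in over the shelf and 22 mm above its top, handles sticking out 80 mm towards the robot and rising 42 mm above the shelf top. Origin: at the shelf's top front edge, axes as the cupboard's. To be left alone.
Not all that is in view belongs to the job. Leave any green or orange look-alike of the walnut2 alone.

How it is judged (in metres and radians):
At the end, for the whole second after the job is handed in: All three walnuts lie inside the open yellow container (centre within its inner walls and below its rim), which is upright and within 3 cm of where it stood; the salt shaker, canister and lidded stack stand upright within 12 mm of where they were (x of walnut1 in the frame of container between -0.067 and 0.067 m and y of walnut1 in the frame of container between -0.147 and 0.147 m and z of each of walnut1, walnut2, walnut3 in the frame of container below 0.075 m and x of walnut2 in the frame of container between -0.067 and 0.067 m and y of walnut2 in the frame of container between -0.147 and 0.147 m and x of walnut3 in the frame of container between -0.067 and 0.067 m and y of walnut3 in the frame of container between -0.147 and 0.147 m and distance of container from where it was at the start of the episode below 0.03 m and angle between each of container, salt_shaker, canister, lidded_stack's own z axis and vertical below 0.1 rad and distance of each of salt_shaker, canister, lidded_stack from where it was at the start of the episode below 0.012 m); the robot touches nothing.
It fails at once if a walnut is lifted: its centre rises 3 cm above where it lies on the shelf (height (world z) of any of walnut1, walnut2, walnut3 above 0.151 m).
It fails at once if a walnut is pinched or squashed: the fingers press on it with more than 15 N (contact force between the fingers and walnut1 above 15 N or contact force between the fingers and walnut2 above 15 N or contact force between the fingers and walnut3 above 15 N).
It fails at once if the salt shaker, the canister or the lidded stack is shifted by more than 12 mm or tipped (distance of any of salt_shaker, canister, lidded_stack from where it was at the start of the episode above 0.012 m or angle between any of salt_shaker, canister, lidded_stack's own z axis and vertical above 0.2 rad).
It fails at once if the open container is shifted by more than 3 cm (distance of container from where it was at the start of the episode above 0.03 m).
It fails at once if the spring clamp is knocked (more than 4 N) (contact force between any of the fingers, the arm and clamp above 4 N).
It also fails if it takes over 45 s, if anything falls off the work surface, if the arm or the gripper's body presses on something with over 40 N, if the wrist force passes 120 N, or if a joint passes its speed limit or range.

## Working session

There is one attempt and no reset: what is moved stays moved. The work goes in short steps, Python scripts to look and compute and a tool call to move; the robot and the scene stay as the last step left them, time stands still between calls to the robot, and variables do not carry over. Pictures are saved under pics/ and viewed, and the job is handed in when it is done.

Besides the shell and the picture viewer there is one more tool, called after "Emit:" in YAML: its name, and indented under it one key for each argument. arm_command: Moves the arm, as the interface text tells. Its arguments: {"type":"object","properties":{"plan":{"type":"array","items":{"type":"object","properties":{"tx":{"type":"number"},"ty":{"type":"number"},"tz":{"type":"number"},"ax":{"type":"number"},"ay":{"type":"number"},"az":{"type":"number"},"grip":{"type":"number"}}}}},"required":["plan"]}

```bash
ls; mkdir -p pics; cat > h.py <<'E'
import numpy as np, cv2
from cell import monitor, snapshot, close_job, trace, spot_point
from scipy.spatial.transform import Rotation as R
def save(s,n): cv2.imwrite('pics/'+n+'.png', s['img'][:,:,::-1])
def cam(s):
    f=240/np.tan(np.radians(s['vertical_fov'])/2); q=np.array(s['orientation']); 
    return f,R.from_quat([q[1],q[2],q[3],q[0]]).as_matrix(),np.array(s['eye'])
def ray(s,u,v,z):
    f,M,e=cam(s); d=M@np.array([(u-s['cx'])/f,(v-s['cy'])/f,1]); return e+d*(z-e[2])/d[2]
def proj(s,p):
    f,M,e=cam(s); c=M.T@(np.array(p)-e); return c[0]/c[2]*f+s['cx'],c[1]/c[2]*f+s['cy']
E
python3 - <<'E'
from h import *
np.set_printoptions(precision=1,suppress=True)
print(monitor.sense())
for n in ['scene','side','wrist']:
    s=snapshot(n); save(s,n+'0'); print(n,s['eye'],s['orientation'],s['vertical_fov'],s['cx'],s['cy'])
    for l in ['cupboard','shelf_edge','container','walnut1','salt_shaker','canister','lidded_stack','clamp']:
        print(l,[(np.round(d['xyz'],0),round(d['conf'],2)) for d in spot_point(l,s)])
E
```

```text
pics
{'time_s': 0.0, 'qpos': array([-0.1,  0.1,  1.5,  0. ,  1.5, -0.1]), 'joint_vel': array([ 0.,  0., -0., -0., -0., -0.]), 'tau': array([ -0. , -56. , -49.2,   0.1,   0. ,  -0. ]), 'tcp_pos': array([599.4,   0.1, 217.6]), 'tool_rot': array([-0. ,  0.7,  0.7, -0. ]), 'force': array([-0.1,  0.2,  0.8]), 'moment': array([-0.,  0.,  0.]), 'width': 1.00000306307945}
scene [ 962.8 -266.8  720.8] [-0.3  0.9  0.4 -0.1] 52.3516878905802 317.8828994430768 240.93380293165558
cupboard [(array([472.,   1.,  -0.]), 0.84)]
shelf_edge [(array([466.,  -3., 104.]), 0.83)]
container [(array([391.,  11.,   2.]), 0.93)]
walnut1 [(array([ 853., -119.,   21.]), 0.94), (array([526., -99., 125.]), 0.89), (array([528., -42., 120.]), 0.79), (array([550.,  33., 125.]), 0.76), (array([ 410., -221.,   19.]), 0.56)]
salt_shaker [(array([566., 110., 103.]), 0.61)]
canister [(array([689., 233., 102.]), 0.75), (array([468.,  -1., 103.]), 0.72)]
lidded_stack [(array([ 686., -221.,  103.]), 0.74)]
clamp [(array([462., 230., 101.]), 0.92)]
side [ 327.3 -398.6  744.3] [-0.3  0.9 -0.3  0.1] 53.69396813325155 319.156042
[... 557 characters left out ...]
, 0.88), (array([566., 111., 103.]), 0.32)]
clamp [(array([462., 227., 106.]), 0.64)]
wrist [601.3  72.4 383.9] [ 0.1  1.  -0.   0. ] 71.37394878108984 309.90989654170056 240.65456993780867
cupboard [(array([386.,  13.,   4.]), 0.67), (array([467.,   6.,  -6.]), 0.63)]
shelf_edge [(array([466.,   3., 104.]), 0.59)]
container [(array([387.,  11.,   0.]), 0.73), (array([536., -99., 122.]), 0.73), (array([563., 105., 101.]), 0.6)]
walnut1 [(array([525., -43., 122.]), 0.92), (array([546.,  36., 121.]), 0.78), (array([533., -98., 121.]), 0.45), (array([ 412., -220.,   19.]), 0.45)]
salt_shaker [(array([565., 106., 100.]), 0.63)]
canister []
lidded_stack [(array([526., -44., 120.]), 0.3)]
clamp []
```

View pics/scene0.png

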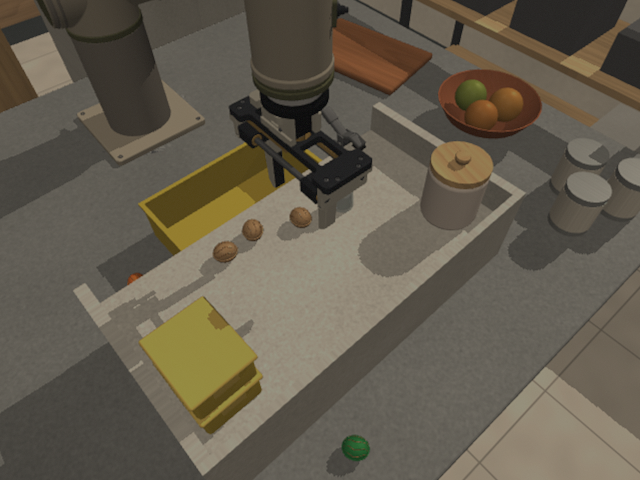

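View pics/side0.png

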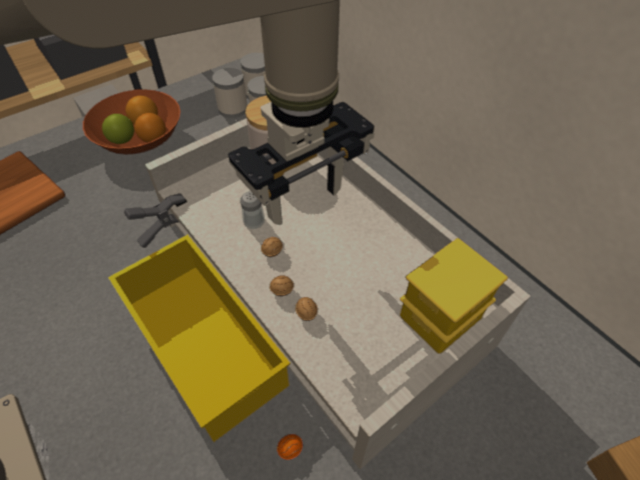

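View pics/wrist0.png

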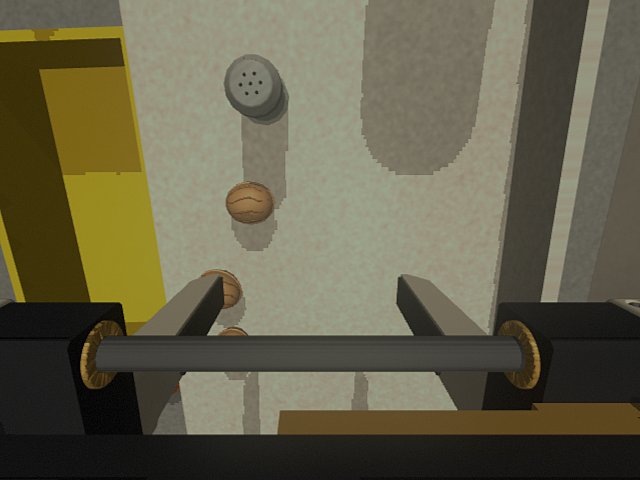

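The scene picture shows three brown walnuts on the shelf at about (225,252), (252,230) and (300,217). The orange and green look-alikes are off the shelf at (137,280) and (355,447). In the side picture the clamp is at (158,215), well left of the container. Next I'll check the edge yaw.

```bash
python3 - <<'E'
from h import *
np.set_printoptions(precision=1,suppress=True)
s=snapshot('wrist')
for p in [(121,2),(166,322)]: print(ray(s,*p,105))
s2=snapshot('side')
for p in [(187,224),(355,424)]: print('side',ray(s2,*p,105))
for p in [(112,279),(187,239),(287,364),(213,437)]: print('rim',ray(s2,*p,90))
for y in(-135,0,160): print(proj(s2,[466,y,105]))
for l in('walnut1','salt_shaker'):
  for d in trace(l,s2):
    ys,xs=np.nonzero(d['mask']); print(l,d['conf'],xs.mean(),ys.mean(),ray(s2,xs.mean(),ys.mean(),121 if l=='walnut1' else 136))
E
```

```text
[464.7 175.5 105. ]
[468.1 -81.7 105. ]
side [465.9 175.5 105. ]
side [ 485.6 -268.3  105. ]
rim [315.3 154.6  90. ]
rim [453.3 157.5  90. ]
rim [ 463.8 -140.2   90. ]
rim [ 327.9 -166.2   90. ]
(np.float64(285.70540469879023), np.float64(356.06010019885105))
(np.float64(237.7750201954441), np.float64(291.9004371365033))
(np.float64(191.0781176792829), np.float64(229.39191435836776))
walnut1 0.97 289.64154786150715 446.5498981670061 [ 398.9 -244.2  121. ]
walnut1 0.95 306.5762711864407 308.83777239709445 [530.3 -97.5 121. ]
walnut1 0.77 271.61609907120743 246.3498452012384 [553.   33.5 121. ]
walnut1 0.72 281.4975247524753 285.41089108910893 [523.3 -40.2 121. ]
walnut1 0.67 332.95914855772946 284.0413734436625 [589.3 -86.  121. ]
salt_shaker 0.88 252.05612998522895 211.59527326440178 [561.8 106.5 136. ]
salt_shaker 0.42 333.0545771885786 283.94691324129275 [583.2 -93.5 136. ]
salt_shaker 0.32 257.51293103448273 123.3728448275862 [697.6 306.1 136. ]
```

Emit:
arm_command:
  plan:
    - {"az": -8.5,"grip": 0}
    - {"az": -17,"grip": 0}
    - {"az": -25.5,"grip": 0}
    - {"az": -34,"grip": 0}
    - {"az": -42.5,"grip": 0}
    - {"az": -51,"grip": 0}
    - {"az": -59.5,"grip": 0}
    - {"az": -68,"grip": 0}

```text
$.plan[0]: bad value
```

Emit:
arm_command:
  plan:
    - {"az": -8.5,"grip": 0}
    - {"az": -17,"grip": 0}
    - {"az": -22,"grip": 0}
    - {"az": -22,"grip": 0}

```text
$.plan[0]: bad value
```

```bash
python3 - <<'E'
from h import *
np.set_printoptions(precision=2,suppress=True)
m=monitor.sense();print(m['time_s'],m['tcp_pos'],m['tool_rot'],m['width'],m['qpos'],m['force'])
s=snapshot('wrist');save(s,'wrist1')
for l in ['walnut1','salt_shaker']:
    print(l,[(np.round(d['xyz'],0),round(d['conf'],2)) for d in spot_point(l,s)])
E
```

```text
1.55 [600.     0.   218.63] [ 0.    0.71  0.71 -0.  ] 0.9981359007191676 [-0.09  0.13  1.49 -0.    1.52 -0.09] [-0.14 -0.08 -0.71]
walnut1 [(array([532., -97., 122.]), 0.73), (array([549.,  33., 119.]), 0.72), (array([526., -44., 121.]), 0.58), (array([ 409., -218.,   18.]), 0.4)]
salt_shaker [(array([561., 104., 103.]), 0.75)]
```

View pics/wrist1.png

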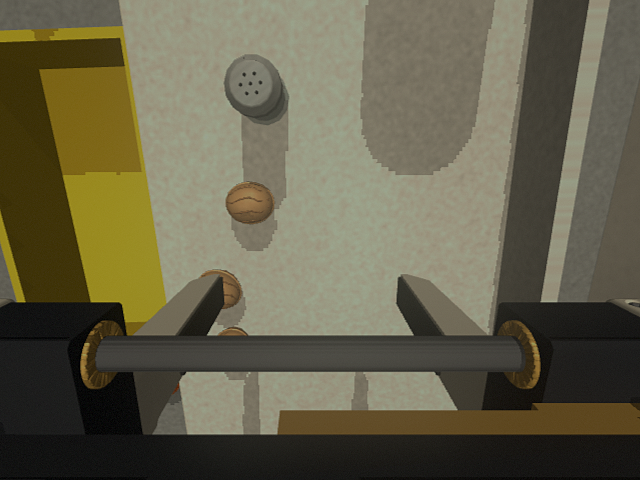

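The picture is unchanged because the move was refused: every key has to be given.

Emit:
arm_command:
  plan:
    - {"tx": 0,"ty": 0,"tz": 0,"ax": 0,"ay": 0,"az": -8.5,"grip": 0}
    - {"tx": 0,"ty": 0,"tz": 0,"ax": 0,"ay": 0,"az": -17,"grip": 0}
    - {"tx": 0,"ty": 0,"tz": 0,"ax": 0,"ay": 0,"az": -25.5,"grip": 0}
    - {"tx": 0,"ty": 0,"tz": 0,"ax": 0,"ay": 0,"az": -34,"grip": 0}
    - {"tx": 0,"ty": 0,"tz": 0,"ax": 0,"ay": 0,"az": -42.5,"grip": 0}
    - {"tx": 0,"ty": 0,"tz": 0,"ax": 0,"ay": 0,"az": -51,"grip": 0}
    - {"tx": 0,"ty": 0,"tz": 0,"ax": 0,"ay": 0,"az": -59.5,"grip": 0}
    - {"tx": 0,"ty": 0,"tz": 0,"ax": 0,"ay": 0,"az": -68,"grip": 0}

```text
time_s: 2.5
tcp_pos: [600.0, 0.0, 218.6]
tool_rot: [-0.0, 0.188, 0.982, -0.0]
force: [0.2, 0.0, -0.6]
width: 0.36
```

Emit:
arm_command:
  plan:
    - {"tx": 0,"ty": 0,"tz": 0,"ax": 0,"ay": 0,"az": -8.5,"grip": 0}
    - {"tx": 0,"ty": 0,"tz": 0,"ax": 0,"ay": 0,"az": -17,"grip": 0}
    - {"tx": 0,"ty": 0,"tz": 0,"ax": 0,"ay": 0,"az": -22,"grip": 0}
    - {"tx": 0,"ty": 0,"tz": 0,"ax": 0,"ay": 0,"az": -22,"grip": 0}

```text
time_s: 2.9
tcp_pos: [600.0, 0.0, 218.7]
tool_rot: [0.0, -0.001, 1.0, 0.0]
force: [-1.0, 0.4, -0.3]
width: 0.028
```

```bash
python3 - <<'E'
from h import *
np.set_printoptions(precision=2,suppress=True)
m=monitor.sense();print(m['time_s'],m['tcp_pos'],m['tool_rot'],m['width'],m['qpos'],m['force'])
s=snapshot('wrist');save(s,'wrist2')
E
```

```text
2.9 [600.01   0.04 218.65] [ 0. -0.  1.  0.] 0.02805481123795475 [-0.09  0.13  1.49  0.    1.52 -1.66] [-1.01  0.37 -0.3 ]
```

View pics/wrist2.png

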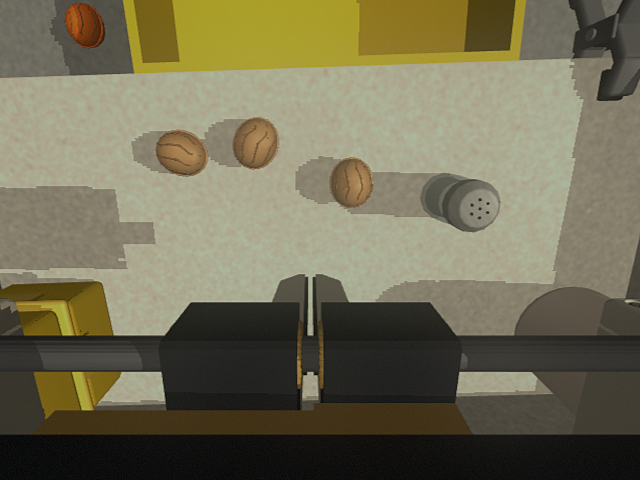

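Emit:
arm_command:
  plan:
    - {"tx": 0,"ty": 0.033,"tz": 0.03,"ax": 0,"ay": 0,"az": 0,"grip": 0}
    - {"tx": -0.002,"ty": 0.033,"tz": 0.07,"ax": 0,"ay": 0,"az": 0,"grip": 0}
    - {"tx": -0.002,"ty": 0.033,"tz": 0.1,"ax": 0,"ay": 0,"az": 0,"grip": 0}
    - {"tx": -0.002,"ty": 0.033,"tz": 0.106,"ax": 0,"ay": 0,"az": 0,"grip": 0}
    - {"tx": -0.002,"ty": 0.033,"tz": 0.106,"ax": 0,"ay": 0,"az": 0,"grip": 0}

```text
time_s: 3.45
tcp_pos: [601.1, 33.0, 111.7]
tool_rot: [-0.001, 0.001, 1.0, 0.0]
force: [0.1, 1.6, 1.0]
width: 0.005
```

```bash
cat > look.py <<'E'
from h import *
import sys
np.set_printoptions(precision=2,suppress=True)
m=monitor.sense();print(m['time_s'],m['tcp_pos'],m['width'],m['force'])
s=snapshot('wrist');save(s,sys.argv[1])
for d in trace('walnut1',s):
    ys,xs=np.nonzero(d['mask']); print(round(d['conf'],2),len(xs),xs.mean(),ys.mean(),ray(s,xs.mean(),ys.mean(),121))
E
python3 look.py w3
```

```text
3.45 [601.11  32.99 111.71] 0.004595592363726026 [0.07 1.57 0.96]
0.96 4592 307.1759581881533 200.2469512195122 [552.7   31.51 121.  ]
0.69 4381 30.448755991782697 154.13353115727003 [531.57 -93.7  121.  ]
0.6 5756 141.7444405837387 134.85858234885336 [523.33 -42.18 121.  ]
```

View pics/w3.png

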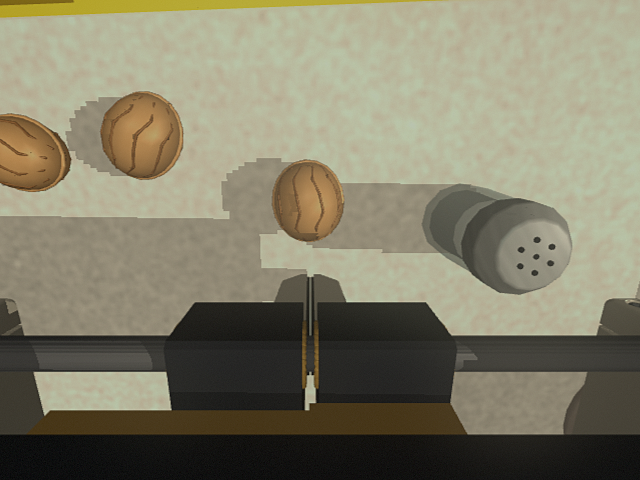

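The nut is at (307,200), centred ahead of the closed fingers at (310,290). I'll sweep.

Emit:
arm_command:
  plan:
    - {"tx": 0.008,"ty": -0.001,"tz": 0,"ax": 0,"ay": 0,"az": 0,"grip": 0}
    - {"tx": 0.016,"ty": -0.001,"tz": 0,"ax": 0,"ay": 0,"az": 0,"grip": 0}
    - {"tx": 0.024,"ty": -0.001,"tz": 0,"ax": 0,"ay": 0,"az": 0,"grip": 0}
    - {"tx": 0.031,"ty": -0.001,"tz": 0,"ax": 0,"ay": 0,"az": 0,"grip": 0}
    - {"tx": 0.038,"ty": -0.001,"tz": 0,"ax": 0,"ay": 0,"az": 0,"grip": 0}
    - {"tx": 0.045,"ty": -0.001,"tz": 0,"ax": 0,"ay": 0,"az": 0,"grip": 0}
    - {"tx": 0.052,"ty": -0.001,"tz": 0,"ax": 0,"ay": 0,"az": 0,"grip": 0}
    - {"tx": 0.06,"ty": -0.001,"tz": 0,"ax": 0,"ay": 0,"az": 0,"grip": 0}

```text
time_s: 4.35
tcp_pos: [541.4, 32.1, 112.6]
tool_rot: [0.0, -0.0, 1.0, 0.0]
force: [0.2, -0.1, 0.9]
width: 0.004
```

```bash
python3 look.py w4
```

```text
4.35 [541.43  32.06 112.62] 0.003642803862352855 [ 0.16 -0.06  0.95]
0.77 4244 160.58270499528746 261.73939679547595 [523.68 -42.21 121.  ]
0.61 4689 49.25911708253359 275.73875026658135 [531.1  -98.91 121.  ]
0.31 104498 338.8802656510172 238.8839690711784 [511.94  45.81 121.  ]
```

View pics/w4.png

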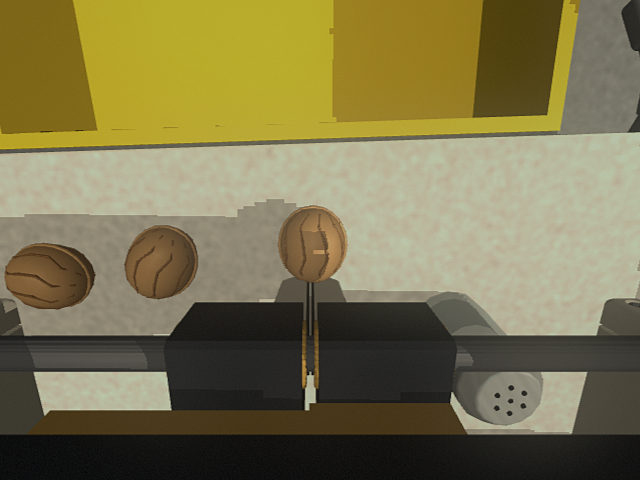

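The nut at (312,243) is still centred on the fingers. Continuing over the edge.

Emit:
arm_command:
  plan:
    - {"tx": 0.008,"ty": 0,"tz": 0,"ax": 0,"ay": 0,"az": 0,"grip": 0}
    - {"tx": 0.016,"ty": 0,"tz": 0,"ax": 0,"ay": 0,"az": 0,"grip": 0}
    - {"tx": 0.024,"ty": 0,"tz": 0,"ax": 0,"ay": 0,"az": 0,"grip": 0}
    - {"tx": 0.032,"ty": 0,"tz": 0,"ax": 0,"ay": 0,"az": 0,"grip": 0}
    - {"tx": 0.04,"ty": 0,"tz": 0,"ax": 0,"ay": 0,"az": 0,"grip": 0}
    - {"tx": 0.048,"ty": 0,"tz": 0,"ax": 0,"ay": 0,"az": 0,"grip": 0}
    - {"tx": 0.056,"ty": 0,"tz": 0,"ax": 0,"ay": 0,"az": 0,"grip": 0}
    - {"tx": 0.064,"ty": 0,"tz": 0,"ax": 0,"ay": 0,"az": 0,"grip": 0}

```text
time_s: 5.25
tcp_pos: [477.3, 32.0, 112.6]
tool_rot: [0.0, -0.0, 1.0, -0.0]
force: [0.9, 0.1, -0.1]
width: 0.003
```

```bash
python3 look.py w5
```

```text
5.25 [477.33  32.04 112.64] 0.0029118108039603943 [ 0.88  0.11 -0.05]
0.81 785 156.20509554140128 388.515923566879 [533.54 -53.33 121.  ]
0.75 2571 310.9723842862699 180.98716452742124 [420.05  32.22 121.  ]
0.64 2742 73.65025528811087 389.43690736688546 [534.19 -99.17 121.  ]
```

View pics/w5.png

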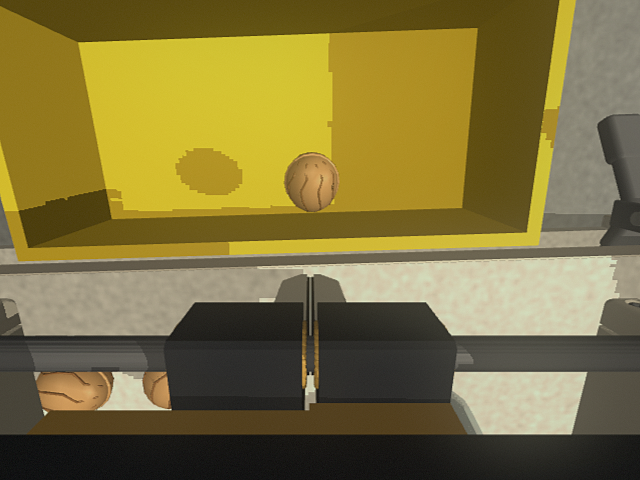

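The first nut is in the container at (312,182). Next is the middle one, at (524,-42).

Emit:
arm_command:
  plan:
    - {"tx": 0,"ty": 0,"tz": -0.04,"ax": 0,"ay": 0,"az": 0,"grip": 0}
    - {"tx": 0,"ty": 0,"tz": -0.07,"ax": 0,"ay": 0,"az": 0,"grip": 0}
    - {"tx": -0.035,"ty": -0.03,"tz": -0.07,"ax": 0,"ay": 0,"az": 0,"grip": 0}
    - {"tx": -0.07,"ty": -0.06,"tz": -0.07,"ax": 0,"ay": 0,"az": 0,"grip": 0}
    - {"tx": -0.1,"ty": -0.074,"tz": -0.07,"ax": 0,"ay": 0,"az": 0,"grip": 0}
    - {"tx": -0.1,"ty": -0.074,"tz": -0.035,"ax": 0,"ay": 0,"az": 0,"grip": 0}
    - {"tx": -0.1,"ty": -0.074,"tz": 0,"ax": 0,"ay": 0,"az": 0,"grip": 0}
    - {"tx": -0.1,"ty": -0.074,"tz": 0,"ax": 0,"ay": 0,"az": 0,"grip": 0}

```text
time_s: 6.15
tcp_pos: [575.3, -41.8, 107.7]
tool_rot: [-0.004, 0.0, 1.0, 0.001]
force: [0.6, -0.1, 0.2]
width: 0.007
```

```bash
python3 look.py w6
```

```text
6.15 [575.33 -41.82 107.71] 0.00674270031857775 [ 0.61 -0.13  0.16]
0.93 4935 187.34812563323203 209.61803444782169 [530.75 -98.56 121.  ]
0.73 2059 48.56920835356969 18.197183098591548 [ 453.17 -146.97  121.  ]
0.65 5031 310.5257404094613 193.42357384217848 [523.34 -41.83 121.  ]
```

View pics/w6.png

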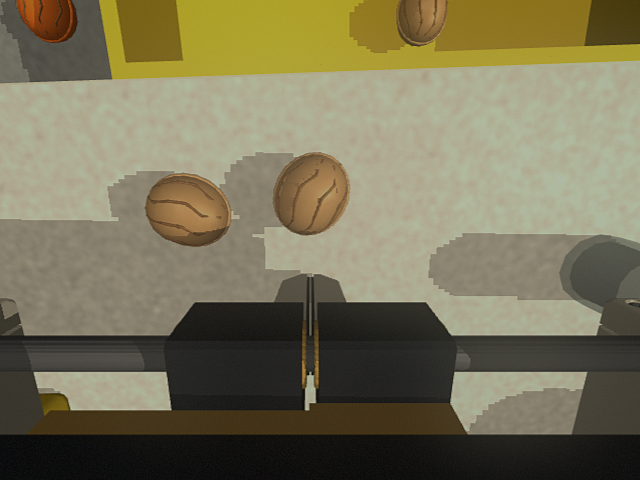

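The second nut is at (311,193), centred on the fingers. The left nut at (187,210) is clear of their path.

Emit:
arm_command:
  plan:
    - {"tx": 0.006,"ty": 0,"tz": 0,"ax": 0,"ay": 0,"az": 0,"grip": 0}
    - {"tx": 0.013,"ty": 0,"tz": 0,"ax": 0,"ay": 0,"az": 0,"grip": 0}
    - {"tx": 0.02,"ty": 0,"tz": 0,"ax": 0,"ay": 0,"az": 0,"grip": 0}
    - {"tx": 0.027,"ty": 0,"tz": 0,"ax": 0,"ay": 0,"az": 0,"grip": 0}
    - {"tx": 0.034,"ty": 0,"tz": 0,"ax": 0,"ay": 0,"az": 0,"grip": 0}
    - {"tx": 0.041,"ty": 0,"tz": 0,"ax": 0,"ay": 0,"az": 0,"grip": 0}
    - {"tx": 0.048,"ty": 0,"tz": 0,"ax": 0,"ay": 0,"az": 0,"grip": 0}
    - {"tx": 0.055,"ty": 0,"tz": 0,"ax": 0,"ay": 0,"az": 0,"grip": 0}

```text
time_s: 7.05
tcp_pos: [522.4, -42.0, 112.6]
tool_rot: [-0.0, 0.0, 1.0, 0.0]
force: [-0.4, 0.5, -0.0]
width: 0.01
```

```bash
python3 look.py w7
```

```text
7.05 [522.37 -41.97 112.62] 0.01000264242690202 [-0.36  0.54 -0.05]
0.69 1817 192.53714914694552 297.5723720418272 [ 523.9  -102.16  121.  ]
0.67 2003 412.5846230654019 103.4553170244633 [431.58   2.65 121.  ]
0.58 2414 65.3069594034797 93.64125932062966 [ 427.57 -148.64  121.  ]
0.57 4142 318.966924191212 244.5886045388701 [495.77 -37.85 121.  ]
```

View pics/w7.png

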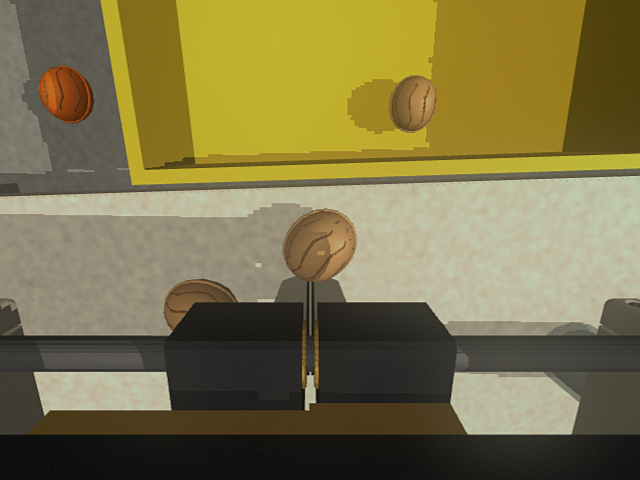

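The nut at (319,245) has drifted about 4 mm to +y. I'll follow it while pushing on.

Emit:
arm_command:
  plan:
    - {"tx": 0.003,"ty": 0.004,"tz": 0,"ax": 0,"ay": 0,"az": 0,"grip": 0}
    - {"tx": 0.01,"ty": 0.006,"tz": 0,"ax": 0,"ay": 0,"az": 0,"grip": 0}
    - {"tx": 0.017,"ty": 0.007,"tz": 0,"ax": 0,"ay": 0,"az": 0,"grip": 0}
    - {"tx": 0.024,"ty": 0.007,"tz": 0,"ax": 0,"ay": 0,"az": 0,"grip": 0}
    - {"tx": 0.031,"ty": 0.007,"tz": 0,"ax": 0,"ay": 0,"az": 0,"grip": 0}
    - {"tx": 0.038,"ty": 0.007,"tz": 0,"ax": 0,"ay": 0,"az": 0,"grip": 0}
    - {"tx": 0.046,"ty": 0.007,"tz": 0,"ax": 0,"ay": 0,"az": 0,"grip": 0}

```text
time_s: 7.85
tcp_pos: [476.4, -35.0, 112.6]
tool_rot: [0.0, 0.0, 1.0, 0.0]
force: [-0.0, 0.1, 0.6]
width: 0.005
```

```bash
python3 look.py w8
```

```text
7.85 [476.38 -35.01 112.64] 0.004799721846374702 [-0.04  0.12  0.58]
0.86 1702 308.5464159811986 154.06521739130434 [407.03 -35.94 121.  ]
0.76 253 164.6086956521739 391.15810276679844 [ 534.34 -115.93  121.  ]
0.71 2123 67.66603862458784 158.86716910032973 [ 409.14 -145.93  121.  ]
0.68 1861 397.88339602364323 168.44169801182161 [413.42   5.09 121.  ]
```

View pics/w8.png

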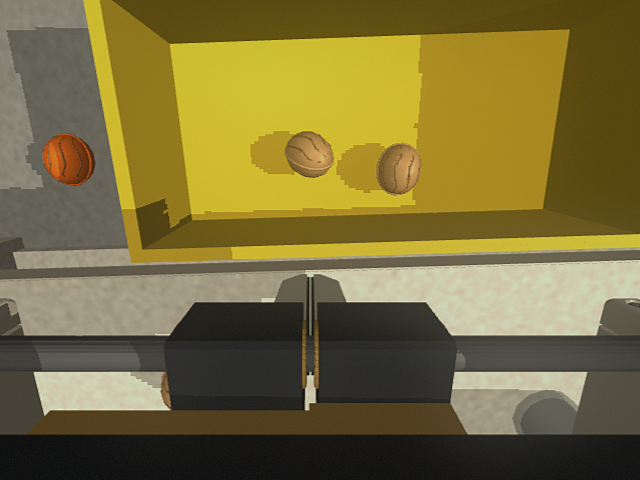

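Two nuts are in, at (309,154) and (398,168). Third next. I'll stay short in x to keep the gripper body clear of the stack.

Emit:
arm_command:
  plan:
    - {"tx": 0,"ty": 0,"tz": -0.04,"ax": 0,"ay": 0,"az": 0,"grip": 0}
    - {"tx": 0,"ty": 0,"tz": -0.07,"ax": 0,"ay": 0,"az": 0,"grip": 0}
    - {"tx": -0.035,"ty": -0.03,"tz": -0.07,"ax": 0,"ay": 0,"az": 0,"grip": 0}
    - {"tx": -0.07,"ty": -0.06,"tz": -0.07,"ax": 0,"ay": 0,"az": 0,"grip": 0}
    - {"tx": -0.094,"ty": -0.063,"tz": -0.07,"ax": 0,"ay": 0,"az": 0,"grip": 0}
    - {"tx": -0.094,"ty": -0.063,"tz": -0.05,"ax": 0,"ay": 0,"az": 0,"grip": 0}
    - {"tx": -0.094,"ty": -0.063,"tz": -0.02,"ax": 0,"ay": 0,"az": 0,"grip": 0}
    - {"tx": -0.094,"ty": -0.063,"tz": 0,"ax": 0,"ay": 0,"az": 0,"grip": 0}

```text
time_s: 8.75
tcp_pos: [570.5, -98.0, 110.6]
tool_rot: [-0.001, 0.0, 1.0, 0.0]
force: [-0.7, 0.6, -0.6]
width: 0.004
```

```bash
python3 look.py w9
```

```text
8.75 [570.54 -98.02 110.55] 0.0035297408660101685 [-0.69  0.58 -0.64]
0.87 4513 310.009306448039 218.5244848216264 [530.62 -98.26 121.  ]
0.68 2539 501.27963765261916 27.807404489956674 [451.15 -19.9  121.  ]
```

View pics/w9.png

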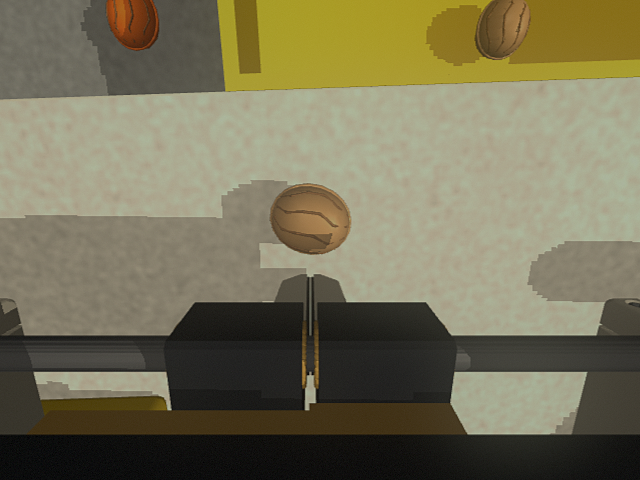

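The third nut is centred at (310,218). I'll push it more gently, since it lies crosswise and will roll.

Emit:
arm_command:
  plan:
    - {"tx": 0.005,"ty": 0,"tz": 0,"ax": 0,"ay": 0,"az": 0,"grip": 0}
    - {"tx": 0.01,"ty": 0,"tz": 0,"ax": 0,"ay": 0,"az": 0,"grip": 0}
    - {"tx": 0.015,"ty": 0,"tz": 0,"ax": 0,"ay": 0,"az": 0,"grip": 0}
    - {"tx": 0.02,"ty": 0,"tz": 0,"ax": 0,"ay": 0,"az": 0,"grip": 0}
    - {"tx": 0.025,"ty": 0,"tz": 0,"ax": 0,"ay": 0,"az": 0,"grip": 0}
    - {"tx": 0.03,"ty": 0,"tz": 0,"ax": 0,"ay": 0,"az": 0,"grip": 0}
    - {"tx": 0.035,"ty": 0,"tz": 0,"ax": 0,"ay": 0,"az": 0,"grip": 0}

```text
time_s: 9.55
tcp_pos: [535.6, -98.0, 112.8]
tool_rot: [0.0, 0.0, 1.0, -0.0]
force: [0.2, -0.0, -0.4]
width: 0.005
```

```bash
python3 look.py w10
```

```text
9.55 [535.58 -97.99 112.77] 0.004861809861169878 [ 0.17 -0.04 -0.43]
0.96 4112 306.1909046692607 246.71327821011673 [ 510.13 -100.1   121.  ]
0.67 2271 140.0933509467195 73.6494936151475 [ 432.84 -171.12  121.  ]
0.66 2383 492.9450272765422 83.13008812421317 [436.62 -19.34 121.  ]
```

View pics/w10.png

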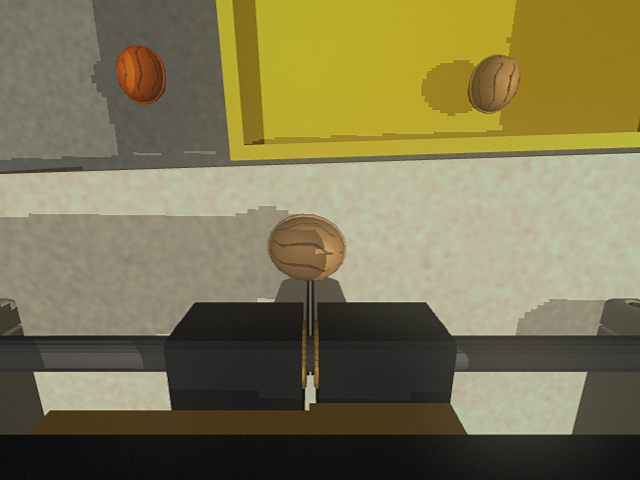

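The nut at (306,247) has drifted about 2 mm to -y. I'll shift the fingers to -y and continue.

Emit:
arm_command:
  plan:
    - {"tx": 0.002,"ty": -0.004,"tz": 0,"ax": 0,"ay": 0,"az": 0,"grip": 0}
    - {"tx": 0.007,"ty": -0.005,"tz": 0,"ax": 0,"ay": 0,"az": 0,"grip": 0}
    - {"tx": 0.012,"ty": -0.005,"tz": 0,"ax": 0,"ay": 0,"az": 0,"grip": 0}
    - {"tx": 0.017,"ty": -0.005,"tz": 0,"ax": 0,"ay": 0,"az": 0,"grip": 0}
    - {"tx": 0.022,"ty": -0.005,"tz": 0,"ax": 0,"ay": 0,"az": 0,"grip": 0}
    - {"tx": 0.027,"ty": -0.005,"tz": 0,"ax": 0,"ay": 0,"az": 0,"grip": 0}

```text
time_s: 10.25
tcp_pos: [508.5, -102.9, 112.6]
tool_rot: [-0.0, 0.0, 1.0, 0.0]
force: [-0.1, -0.6, -0.8]
width: 0.005
```

```bash
python3 look.py w11
```

```text
10.25 [ 508.51 -102.93  112.61] 0.0047587239689082395 [-0.11 -0.6  -0.81]
0.94 1458 427.5116598079561 13.50480109739369 [383.31 -54.95 121.  ]
0.88 4161 316.21509252583513 246.2982456140351 [ 482.79 -100.15  121.  ]
0.85 2114 151.9659413434248 114.08041627246925 [ 422.08 -172.92  121.  ]
0.7 2147 494.4494643688868 123.45645086166745 [426.01 -21.32 121.  ]
```

View pics/w11.png

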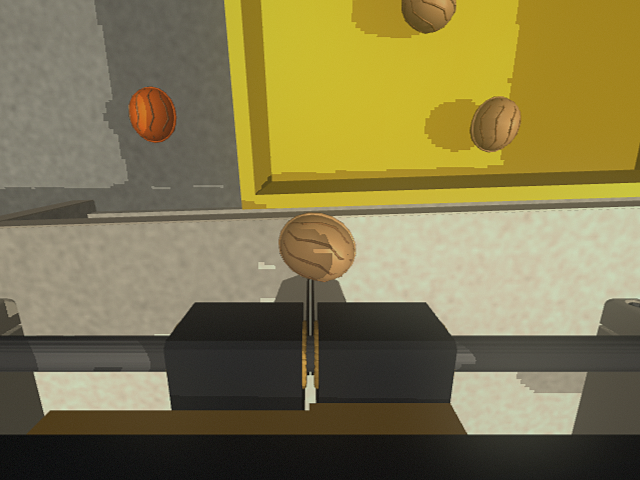

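Emit:
arm_command:
  plan:
    - {"tx": 0.005,"ty": 0.001,"tz": 0,"ax": 0,"ay": 0,"az": 0,"grip": 0}
    - {"tx": 0.01,"ty": 0.001,"tz": 0,"ax": 0,"ay": 0,"az": 0,"grip": 0}
    - {"tx": 0.016,"ty": 0.001,"tz": 0,"ax": 0,"ay": 0,"az": 0,"grip": 0}
    - {"tx": 0.022,"ty": 0.001,"tz": 0,"ax": 0,"ay": 0,"az": 0,"grip": 0}
    - {"tx": 0.028,"ty": 0.001,"tz": 0,"ax": 0,"ay": 0,"az": 0,"grip": 0}
    - {"tx": 0.034,"ty": 0.001,"tz": 0,"ax": 0,"ay": 0,"az": 0,"grip": 0}
    - {"tx": 0.034,"ty": 0.001,"tz": 0,"ax": 0,"ay": 0,"az": 0,"grip": 0}

```text
time_s: 11.05
tcp_pos: [474.3, -102.0, 112.6]
tool_rot: [-0.0, 0.0, 1.0, 0.0]
force: [0.3, 1.0, 0.5]
width: 0.002
```

```bash
python3 look.py w12
```

```text
11.05 [ 474.27 -101.96  112.58] 0.0017060499541588956 [0.32 1.01 0.53]
0.92 2240 421.78973214285713 59.13080357142857 [365.98 -54.84 121.  ]
0.88 1785 156.206162464986 161.8733893557423 [ 408.35 -172.54  121.  ]
0.65 1934 297.12306101344365 99.92761116856256 [ 382.03 -107.83  121.  ]
0.55 1932 486.74378881987576 171.51190476190476 [412.7  -20.89 121.  ]
```

View pics/w12.png

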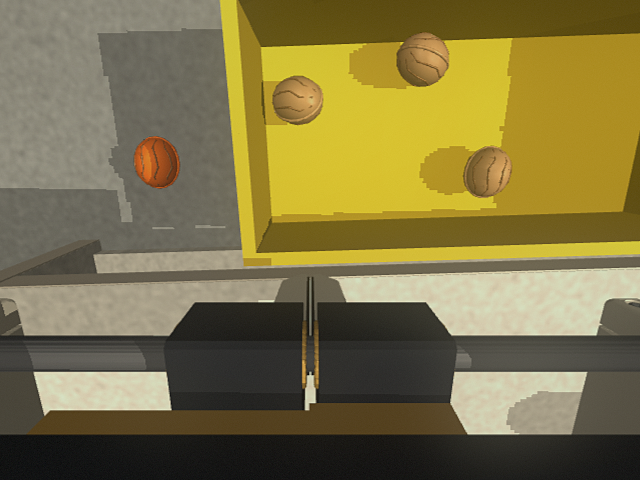

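All three nuts are in the container, at (297,100), (422,59) and (487,172). I'll lift clear and check.

Emit:
arm_command:
  plan:
    - {"tx": 0,"ty": 0,"tz": -0.03,"ax": 0,"ay": 0,"az": 0,"grip": 0}
    - {"tx": 0,"ty": 0,"tz": -0.07,"ax": 0,"ay": 0,"az": 0,"grip": 0}
    - {"tx": -0.03,"ty": 0.03,"tz": -0.11,"ax": 0,"ay": 0,"az": 0,"grip": 0}
    - {"tx": -0.06,"ty": 0.06,"tz": -0.13,"ax": 0,"ay": 0,"az": 0,"grip": 0}
    - {"tx": -0.06,"ty": 0.06,"tz": -0.13,"ax": 0,"ay": 0,"az": 0,"grip": 0}
    - {"tx": -0.06,"ty": 0.06,"tz": -0.13,"ax": 0,"ay": 0,"az": 0,"grip": 0}
    - {"tx": -0.06,"ty": 0.06,"tz": -0.13,"ax": 0,"ay": 0,"az": 0,"grip": 0}
    - {"tx": -0.06,"ty": 0.06,"tz": -0.13,"ax": 0,"ay": 0,"az": 0,"grip": 0}

```text
time_s: 11.95
tcp_pos: [533.8, -42.6, 241.2]
tool_rot: [-0.001, 0.0, 1.0, 0.0]
force: [0.5, -0.3, -0.0]
width: 0.005
```

```bash
python3 - <<'E'
from h import *
np.set_printoptions(precision=1,suppress=True)
m=monitor.sense();print(m['time_s'],m['tcp_pos'],m['force'])
s=snapshot('side'); save(s,'side2')
for l in ['container','walnut1','salt_shaker','canister','lidded_stack']:
    print(l,[(np.round(d['xyz'],0),round(d['conf'],2)) for d in spot_point(l,s)])
E
```

```text
11.95 [533.8 -42.6 241.2] [ 0.5 -0.3 -0. ]
container [(array([393.,  11.,  -1.]), 0.95)]
walnut1 [(array([ 408., -220.,   17.]), 0.96), (array([419.,  30.,  22.]), 0.84), (array([ 345., -106.,   25.]), 0.73), (array([344., -24.,  21.]), 0.63)]
salt_shaker [(array([569., 111., 103.]), 0.7)]
canister [(array([ 692., -228.,  107.]), 0.62)]
lidded_stack [(array([ 689., -228.,  106.]), 0.75)]
```

View pics/side2.png

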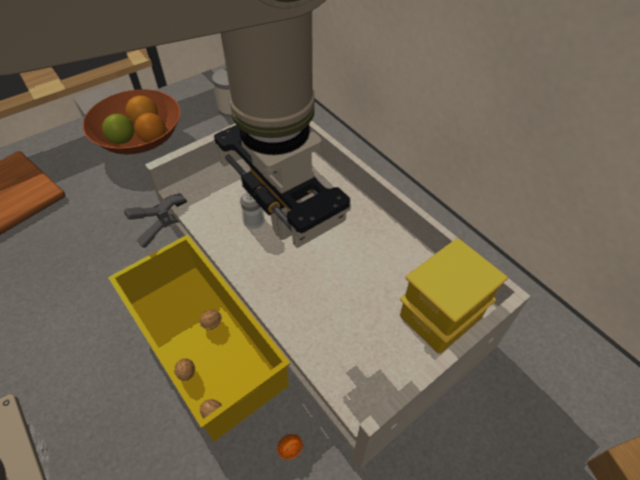

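The side view shows three nuts in the container at (210,319), (185,369) and (210,408). The container, shaker, stack and clamp are where they were, and the gripper is clear.

```bash
python3 -c "
from cell import close_job
print(close_job())"
```

```text
the job is handed in; nothing more can be done
None
```

I swept the three walnuts one at a time over the shelf edge with the closed fingers, and all three dropped into the yellow container. I then raised the arm clear and handed the job in at about 12 s.

**Nuts:** the last side picture shows all three inside the container, with centres about 20–25 mm above the counter. The nearest one to a wall is about 17–20 mm inside its limits.

**Other items:** the container and lidded stack were found within 3 mm of their starting positions. The shaker was within 2 mm of its first side-camera reading. The clamp looks untouched in the picture, and I did not re-measure it.

**Not confirmed:** the arm hid the canister in that last view, and the detector reported the stack under its name instead. The canister was not re-measured, but the gripper never came near it. Every force reading at the end of a move was below 2 N.

**Refused move:** my first two arm commands were rejected because keys were missing, so nothing moved then.

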